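# Shut the spice box and throw its clasp

## Robot

A 6-joint arm with a two-finger parallel gripper is mounted at the origin on the work surface. World frame = base frame: x ahead of the robot, y to its left, z up, the work surface at z = 0. Lengths are in m, angles in rad, forces in N, time in s.
With the tool pointing down it reaches from about 0.225 to 0.875 m from the base axis. Payload 3.4 kg.
Tool frame: the origin (TCP) lies midway between the tips of the shut fingers; the grasp point (between the pads) lies 19 mm behind it (manip.pinch_z is the z of the grasp point in the tool frame, in m); z points along the fingers, x is the direction in which the jaws open and shut, and the axes are right-handed (so a half turn about z gives the same grasp; the last joint's range is limited). The gripper opens to 85 mm and grips with 20 to 120 N. Pads are 22 mm wide; open, the fingers measure 114 mm over their backs; the gripper's body (76 mm by 85 mm) begins 54 mm behind the grasp point. The pads swing forward as they close: fully open they stand 13 mm farther back than shut.
Start: joints at [1.126, 0.276, 1.505, -0, 1.361, -0.121], TCP at [0.183, 0.545, 0.231] pointing down, gripper open.
Joint ranges: [-2.89, 2.89], [-0.75, 2.08], [0.22, 2.7], [-1.18, 4.32], [0.11, 2.71], [-2.7, 2.7]. Speed limits (rad/s): [2.57, 2.57, 3.14, 3.14, 3.14, 3.14].

## Interface

Orientations are given as a unit quaternion [w, x, y, z].
In Python, from rig import manip gives the robot as it stands. The module is installed in compiled form; this text tells all that it offers.
- The arm moves only by the tool drive_tool, never from a script. Its argument "steps" is a list of rows, each a list of 5 numbers: the shift along the tool's x, y, z in mm, then the turn about the tool's z in rad, then the gripper command: -1 is shut, 1 is fully open, values between are in proportion. A call has 1 to 5 rows; each row is the pose to reach, as a shift and turn from the pose measured when the call began, along the tool's axes at that moment; what a row does not reach only later rows make up. A row lasts 1/10 s, in which the tool goes at most 50 mm and 8.59 degrees, less where a joint would pass 70% of its speed; a pose out of reach is approached as far as the arm can. A call with a gripper value outside its range is refused whole. The fingers move at their own pace and stop on an object; "squeeze" is the grip in N (left out, the last holds). Time passes only in rows, so rows that repeat a pose let the fingers close. It gives the time, the measured TCP pose, the force and the opening at its end, in the units of the state.
- manip.get_state(): the state, without advancing time (a new reading comes with each control period).
- manip.get_image(name): name is "scene" or "top"; returns the picture (400x640x3 uint8, blue, green, red); there is no depth.
- manip.get_calibration(name): a dict with "camera_matrix" (3x3 intrinsics, pixels), "distortion" ([k1, k2, p1, p2, k3] as OpenCV has them; the pictures are not rectified), "rvec" (rotation vector, rad) and "tvec" (3), from world to camera coordinates, as OpenCV has them. Camera axes: x right, y down, z forward; pixel columns grow to the right and rows downward; lengths in m; the calibration is good to about 2 mm. A picture is of the moment at which its call begins. get_calibration takes no time and is no camera call.
- manip.sign_off(): hands the job in, once; it reports no verdict.
Trained networks look in the newest picture that a camera, given by its name, has taken for a name from the list of things; names that differ only in an ending like _2 or _b are one class to them, and where a whole thing is asked for, a point or a joint stands for the part that bears it (a point fixed in the world has none). Each returns a list of dicts, best first, with "conf" (0 to 1); they miss things now and then, are a little off and sometimes report something else, mostly with a low value. They report only what shows in the picture. A call takes as long as a camera call.
- manip.masks_of(camera, name): "pixels" (400x640 bool, what is visible of it) and "location" ([column, row] in pixels, amid what is visible of it).
The state is a dict: "clock": time; "qpos": joint angles; "qd": joint speeds; "effort": joint torques, N m; "position": TCP position; "ee_rot": TCP orientation; "contact_force": force on the tool from outside, world axes, zero at the start; "moment": the same for the moment, N m; "width": finger opening in m.
Only numpy, scipy, OpenCV 4.12 (cv2) and the standard library are available. Lean on these libraries where they do the work, as an engineer would, in place of code of your own. Each camera call takes 0.05 s, during which the arm holds its last target.

## Task

Shut the lid of the round steel spice box and close its clasp: push the clasp's lever down past its centre so that it snaps home and clamps the lid tight on its seal. Do it without forcing anything, keep the box standing where it is, and leave the other things on the slab undisturbed.

Things in the scene. Friction and masses are not known exactly. Their poses are not given: they have to be found in the camera images.
- spice_box: The round steel spice box, 200 across, 95 tall to the rim (108 with the lid shut), 2.1 to 3.0 kg with lid and clasp, standing loose on the slab (friction about 0.6). Origin: centre of its underside; z up. Its own -x side (front) carries the clasp, its +x side the lid's hinge.
- clasp_pin (a point): Middle of the clasp lever's level pin: 66 above the slab, 17 out from the box's front wall, 117 from its axis. The lever, a steel plate 62 long (from the pin), 34 wide, 4 thick, swings about the box's y axis here. At the start it points out from the box and 14 to 36 deg above level, held up by a light spring; its angle is not reported: see it or feel for it.
- lever_home (a point): Where the lever's free end comes to when the clasp is closed: hanging straight down, 4 above the slab, 17 out from the wall (fixed on the box; the lever is not tracked). Pushed 45 from the pin, the lever takes under 2 N to 10 deg below level, then up to 10 N (most near 25 deg below), easing off to its centre 61 deg below. Past that it snaps home by itself; short of it, it springs back.
- lid_catch (a point): Middle of the groove on top of the lid's catch, a 44 wide steel hook on the front of the lid, 218 from the hinge line, 12 out from the box wall when shut. The lever's ears carry a wire loop 47 wide: its bar stands outside the catch with the lever up (4 to 15 further out than the pin, 48 to 58 above it), comes in over the catch as the lever falls and draws it down.
- lid_hinge (a point): Middle of the lid's level hinge line, 106 behind the box's axis (towards its +x), 100 above the slab. The lid swings about the box's y axis here.
- lid_front (a point): Front end of the lid's top face, on the middle line, 210 from the hinge line. The lid is a round steel cover with a glass window, 208 across, 8 thick, with a 16 deep skirt. Open, it leans back past upright with this point uppermost, about 300 above the slab; its top face then looks away from the clasp. If the lever is down first, the loop blocks the catch and the lid cannot shut.
- lid (a joint): Opening of the lid, rad: about 0.001 = drawn down by the closed clasp, 0.024 = shut but only resting on its springy seal (13 N per mm), 1.57 = upright, 1.92 = right back on its stop (starts 1.75 to 1.92). The hinge is stiff (0.2 N m): past upright, a heavy lid sinks shut slowly by itself, a light one stays where it is left and has to be pushed down all the way (lid 0.2 to 0.6 kg).
- glass_jar: Bystander, not to be disturbed: a closed clear glass jar with a steel cap, 90 across, 130 tall. Origin: centre of its underside.
- spoon: Bystander, not to be disturbed: a brass-toned steel spoon, 190 long, lying on the slab. Origin: centre of its underside (middle of its length).
- tumbler: Bystander, not to be disturbed: an open steel tumbler, 68 across, 85 tall. Origin: centre of its underside.
- katori: Bystander, not to be disturbed: a small open steel bowl, 90 across, 40 tall. Origin: centre of its underside.
- salt_pot: Bystander, not to be disturbed: a white ceramic salt pot with a knobbed lid, 72 across, 95 tall. Origin: centre of its underside.
- oil_bottle: Bystander, not to be disturbed: an amber glass oil bottle, 66 across, 200 tall. Origin: centre of its underside.

How it is judged:
By the outcome, as a careful person would: the job done as asked, in the order asked, and still so for the second after the job is handed in, with the robot touching nothing.
It also fails if it takes over 48 s, if anything falls off the work surface, if the arm or the gripper's body presses on something with over 40 N, if the wrist force passes 120 N, or if a joint passes its speed limit or range.

## Working session

There is one attempt and no reset: what is moved stays moved. The work goes in short steps, Python scripts to look and compute and a tool call to move; the robot and the scene stay as the last step left them, time stands still between calls to the robot, and variables do not carry over. Pictures are saved under pics/ and viewed, and the job is handed in when it is done.

Besides the shell and the picture viewer there is one more tool, called after "Emit:" as name(argument=value, ...) on one line, values as JSON. drive_tool: Moves the arm, as the interface text tells. Its arguments: {"type":"object","properties":{"steps":{"type":"array","items":{"type":"array","items":{"type":"number"}}},"squeeze":{"type":"number"}},"required":["steps"]}

```bash
mkdir -p pics; ls
python3 - <<'E'
from rig import manip
import cv2
for n in ("scene","top"):
    cv2.imwrite(f"pics/{n}0.png",manip.get_image(n))
    c=manip.get_calibration(n); print(n,{k:c[k] for k in c})
s=manip.get_state();print(s)
E
```

```text
pics
scene {'camera_matrix': array([[439.73517915,   0.        , 319.29389241],
       [  0.        , 439.73517915, 197.97873984],
       [  0.        ,   0.        ,   1.        ]]), 'distortion': array([-0.08457943,  0.        ,  0.        ,  0.        ,  0.        ]), 'rvec': array([ 1.15457315,  2.51087862, -0.82736367]), 'tvec': array([ 0.37188743, -0.28561322,  1.51849234])}
top {'camera_matrix': array([[460.63502967,   0.        , 322.50619888],
       [  0.        , 460.63502967, 202.15434225],
       [  0.        ,   0.        ,   1.        ]]), 'distortion': array([-0.04285107,  0.        ,  0.        ,  0.        ,  0.        ]), 'rvec': array([ 2.03581095, -2.19403369,  0.21856388]), 'tvec': array([0.04356937, 0.59174412, 1.20590204])}
{'clock': 0.1, 'qpos': array([ 1.12598028e+00,  2.76513787e-01,  1.50598408e+00, -1.72963898e-05,
        1.36069769e+00, -1.20969685e-01]), 'qd': array([-1.56406314e-03, -2.50125598e-03, -1.99202927e-03,  3.38724453e-04,
        9.90156840e-04, -5.27220257e-05]), 'effort': array([ 2.49975223e-03, -4.17701375e+01, -2.46405208e+01, -1.13009698e-04,
        5.78083753e-03,  4.01557315e-06]), 'position': array([0.18276872, 0.54469381, 0.2305454 ]), 'ee_rot': array([ 3.93406921e-04,  8.11853142e-01,  5.83861142e-01, -6.98299554e-04]), 'contact_force': array([-0.14393477,  0.60766113, -0.43571838]), 'moment': array([ 0.01680631,  0.04088438, -0.00816535]), 'width': 0.08512609791059848}
```

View pics/scene0.png

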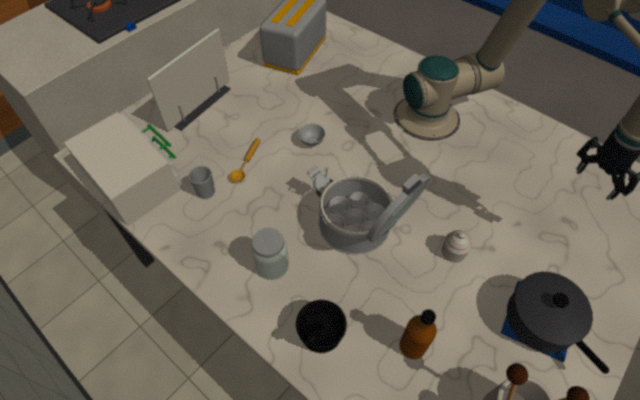

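View pics/top0.png

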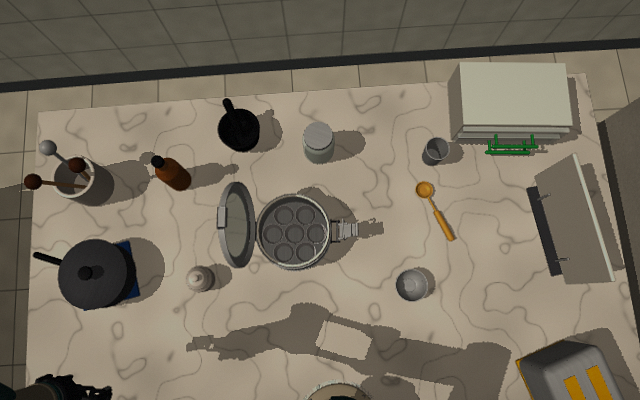

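```bash
cat > h.py <<'E'
import numpy as np,cv2
from rig import manip
C={n:manip.get_calibration(n) for n in("scene","top")}
def proj(n,P):
    c=C[n];return cv2.projectPoints(np.float64(P).reshape(-1,1,3),c["rvec"],c["tvec"],c["camera_matrix"],c["distortion"])[0].reshape(-1,2)
def ray(n,uv):
    c=C[n];R=cv2.Rodrigues(c["rvec"])[0]
    p=cv2.undistortPoints(np.float64(uv).reshape(-1,1,2),c["camera_matrix"],c["distortion"]).reshape(-1,2)
    d=np.c_[p,np.ones(len(p))]@R
    return -R.T@c["tvec"],d
def atz(n,uv,z):
    o,d=ray(n,uv);return o+d*((z-o[2])/d[:,2])[:,None]
def tri(uvs,uvt):
    out=[]
    for a,b in zip(np.atleast_2d(uvs),np.atleast_2d(uvt)):
        A=[];B=[]
        for n,uv in(("scene",a),("top",b)):
            o,d=ray(n,[uv]);d=d[0]/np.linalg.norm(d[0]);M=np.eye(3)-np.outer(d,d);A.append(M);B.append(M@o)
        x=np.linalg.lstsq(np.vstack(A),np.hstack(B),rcond=None)[0];out.append(x)
    return np.array(out)
E
python3 - <<'E'
from h import *
for n in("scene","top"):
    im=manip.get_image(n)
    big=im.copy()
    for name in("spice_box","clasp_pin","lid_front"):
        for m in manip.masks_of(n,name)[:2]:
            ys,xs=np.nonzero(m["pixels"]);print(n,name,round(m["conf"],2),m["location"],xs.min(),xs.max(),ys.min(),ys.max())
            np.save(f"m_{n}_{name}.npy",m["pixels"]) if m["conf"]>.5 else 0
    for nm in("glass_jar","spoon","tumbler","katori","salt_pot","oil_bottle"):
        m=manip.masks_of(n,nm)
        if m: print(n,nm,round(m[0]["conf"],2),m[0]["location"],atz(n,[m[0]["location"]],.05).round(3))
    x0,y0,w,h=(290,150,160,120) if n=="scene" else (205,165,190,120)
    cv2.imwrite(f"pics/{n}_crop.png",cv2.resize(im[y0:y0+h,x0:x0+w],None,fx=4.2,fy=4.2,interpolation=cv2.INTER_CUBIC))
E
```

```text
scene spice_box 0.83 [357.5, 206.3] 308 429 166 253
scene clasp_pin 0.69 [357.9, 209.0] 308 429 167 254
scene clasp_pin 0.24 [202.1, 179.2] 189 213 166 198
scene lid_front 0.96 [401.1, 205.2] 367 429 173 241
scene glass_jar 0.78 [270.8, 250.3] [[ 0.749 -0.013  0.05 ]]
scene spoon 0.68 [241.4, 170.8] [[ 0.613 -0.27   0.05 ]]
scene tumbler 0.85 [202.2, 181.3] [[ 0.716 -0.329  0.05 ]]
scene katori 0.62 [311.5, 131.4] [[ 0.354 -0.219  0.05 ]]
scene salt_pot 0.95 [456.4, 247.8] [[0.427 0.354 0.05 ]]
scene oil_bottle 0.98 [418.2, 334.3] [[0.688 0.406 0.05 ]]
top spice_box 0.96 [281.5, 229.3] 216 358 182 272
top spice_box 0.59 [319.3, 144.0] 302 334 122 164
top clasp_pin 0.75 [278.4, 229.1] 216 359 182 270
top clasp_pin 0.31 [408.4, 287.2] 396 426 268 301
top lid_front 0.78 [234.4, 223.0] 216 255 182 268
top glass_jar 0.57 [320.2, 145.7] [[ 0.759 -0.007  0.05 ]]
top spoon 0.92 [429.4, 198.0] [[ 0.585 -0.298  0.05 ]]
top tumbler 0.88 [435.6, 150.4] [[ 0.721 -0.333  0.05 ]]
top katori 0.85 [409.9, 286.6] [[ 0.348 -0.217  0.05 ]]
top salt_pot 0.67 [201.6, 278.4] [[0.411 0.339 0.05 ]]
top oil_bottle 0.87 [172.8, 174.2] [[0.708 0.415 0.05 ]]
```

View pics/scene_crop.png

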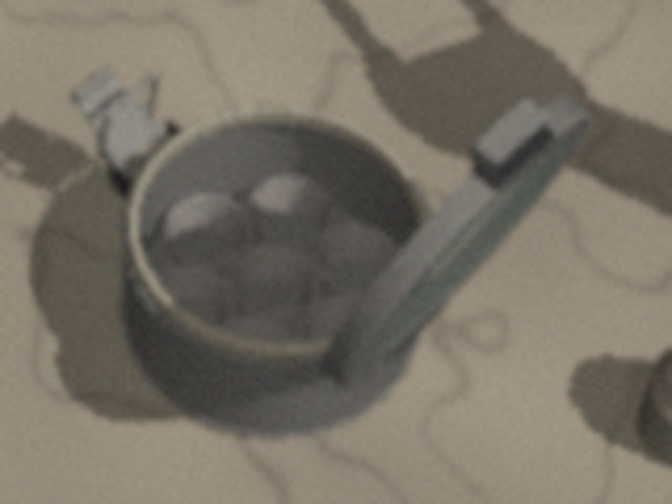

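View pics/top_crop.png

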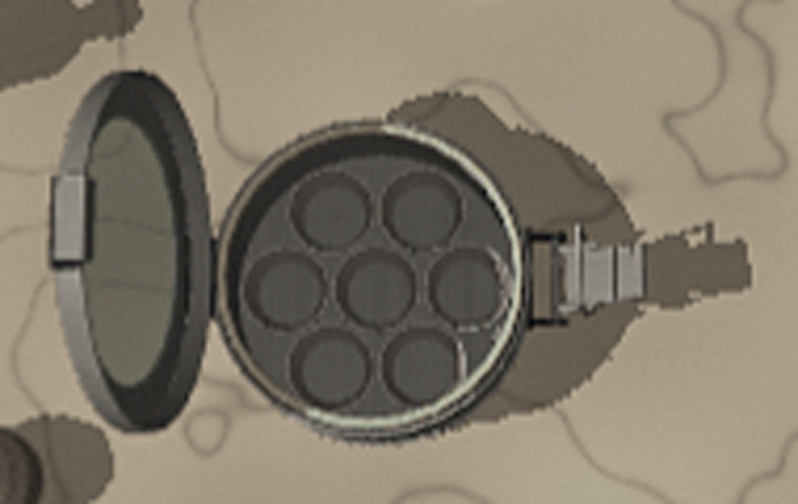

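```bash
cat >> h.py <<'E'
def B(p,P):
    x,y,th=p;c,s=np.cos(th),np.sin(th);P=np.float64(P).reshape(-1,3)
    return np.c_[x+c*P[:,0]-s*P[:,1],y+s*P[:,0]+c*P[:,1],P[:,2]]
def lidpt(r,lat,h,a): # r from hinge fwd, h above top face ; shut a=0 forward is -x
    return [.106-r*np.cos(a)+h*np.sin(a)*1, lat, .1+r*np.sin(a)+h*np.cos(a)]
def model(p,la,ja):
    t=np.linspace(0,2*np.pi,60);L={}
    L["rim"]=np.c_[.1*np.cos(t),.1*np.sin(t),0*t+.095]
    L["base"]=np.c_[.1*np.cos(t),.1*np.sin(t),0*t]
    L["lid"]=np.array([lidpt(.106+.104*np.cos(q),.104*np.sin(q),.008,la) for q in t])
    L["lidb"]=np.array([lidpt(.106+.104*np.cos(q),.104*np.sin(q),-.016,la) for q in t])
    L["lev"]=np.array([[-.117-r*np.cos(ja),w,.066+r*np.sin(ja)] for r,w in((0,-.017),(.062,-.017),(.062,.017),(0,.017),(0,-.017))])
    return {k:B(p,v) for k,v in L.items()}
def overlay(n,im,p,la,ja,f,box):
    x0,y0,w,h=box
    out=cv2.resize(im[y0:y0+h,x0:x0+w],None,fx=f,fy=f,interpolation=cv2.INTER_CUBIC)
    for (k,v),col in zip(model(p,la,ja).items(),((0,0,255),(0,255,255),(0,255,0),(255,255,0),(255,0,255))):
        q=(proj(n,v)-[x0,y0]+.5)*f
        cv2.polylines(out,[q.round().astype(int)],False,col,1)
    return out
E
cat > ov.py <<'E'
from h import *
import sys
x,y,th,la,ja=map(float,sys.argv[2:7])
a=overlay("scene",manip.get_image("scene"),(x,y,th),la,ja,4.5,(290,145,160,120))
b=overlay("top",manip.get_image("top"),(x,y,th),la,ja,4.2,(205,165,190,120))
cv2.imwrite(f"pics/{sys.argv[1]}s.png",a);cv2.imwrite(f"pics/{sys.argv[1]}t.png",b)
E
python3 - <<'E'
from h import *
print(atz("top",[[293.5,231.5]],.095), atz("top",[[222,218],[281,230]],.3),atz("top",[[357,230]],.09))
# two-view: catch top, lever end
print(tri([[290+537/4.2,150+120/4.2]],[[205+72/4.2,165+222/4.2]]))
E
python3 ov.py a .543 .093 1.5 1.85 .4
```

```text
[[0.51313568 0.08181696 0.095     ]] [[0.52524922 0.22587238 0.3       ]
 [0.48889741 0.09725824 0.3       ]] [[ 0.50525103 -0.08597704  0.09      ]]
[[0.51796721 0.22641118 0.3244523 ]]
```

```bash
python3 ov.py b .513 .082 1.53 1.85 .4
```

```text
(no output)
```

View pics/bs.png

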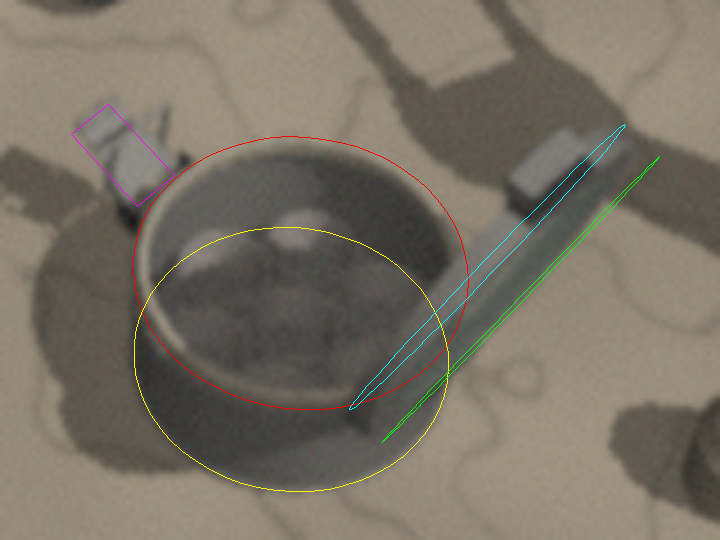

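View pics/bt.png

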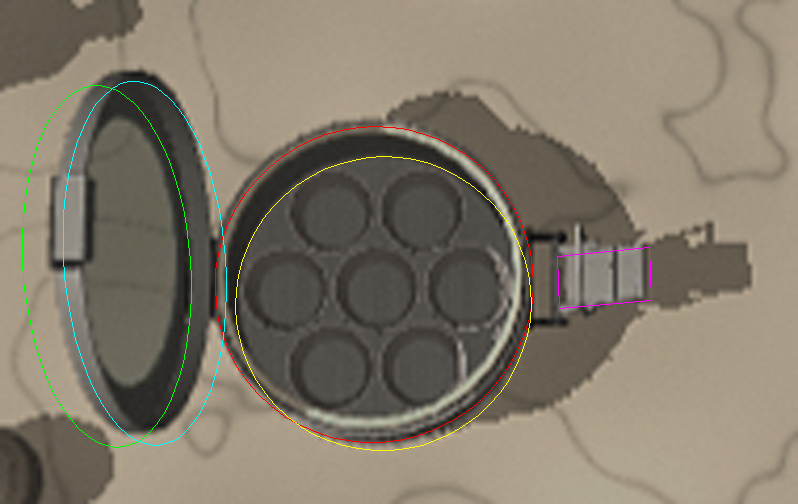

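```bash
python3 ov.py c .515 .083 1.48 1.78 .45
```

```text
(no output)
```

View pics/cs.png

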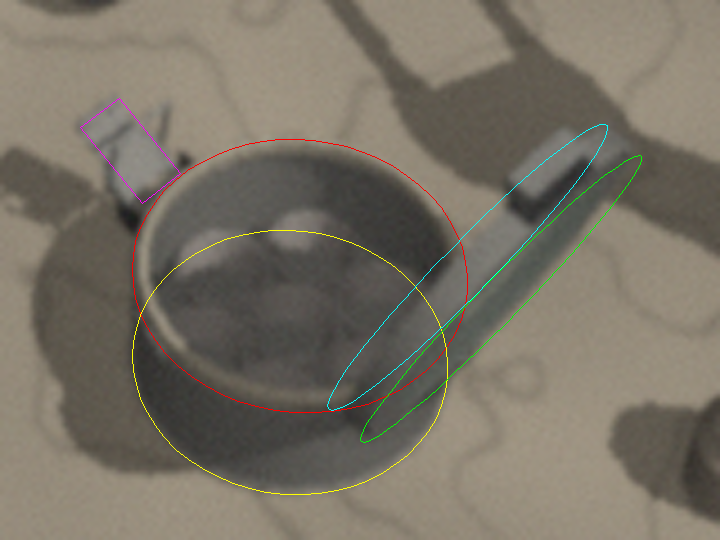

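View pics/ct.png

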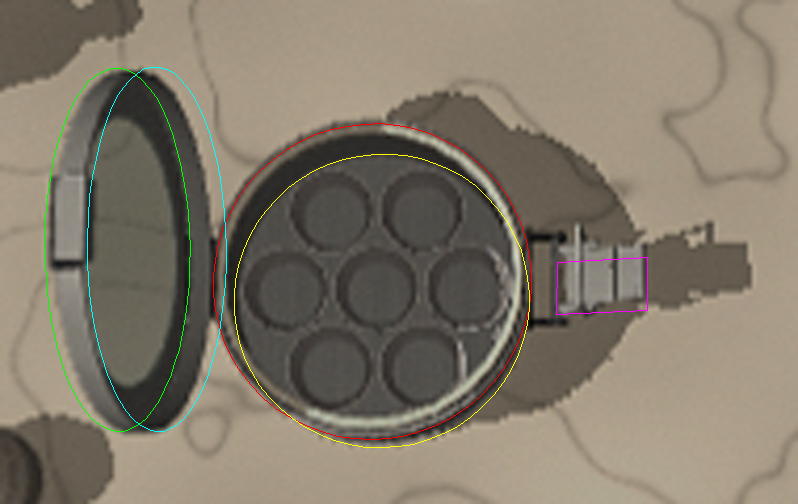

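```bash
python3 ov.py d .517 .083 1.505 1.80 .42
python3 - <<'E'
import cv2,numpy as np
a=cv2.imread('pics/ds.png')[60:260,40:260];b=cv2.imread('pics/dt.png')[200:360,500:720]
cv2.imwrite('pics/d2.png',np.vstack([cv2.resize(a,(440,400)),cv2.resize(b,(440,320))])[:600] if 0 else np.hstack([cv2.resize(a,(400,364)),cv2.resize(b,(400,364))]))
E
```

```text
(no output)
```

View pics/d2.png

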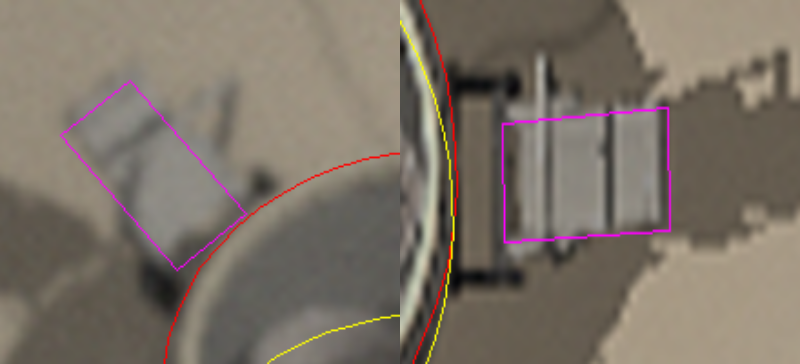

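View pics/dt.png

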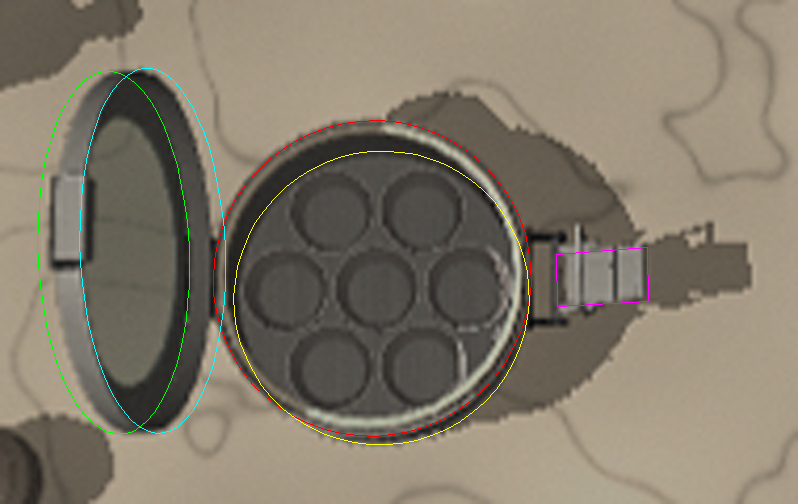

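```bash
cat >> h.py <<'E'
from scipy.spatial.transform import Rotation as Ro
P0=(.517,.083,1.49)
def to(target,boxframe=True,yaw=None):
    s=manip.get_state();q=s["ee_rot"];R=Ro.from_quat([q[1],q[2],q[3],q[0]]).as_matrix()
    t=B(P0,target)[0] if boxframe else np.array(target)
    d=R.T@(t-s["position"])*1000
    a=np.arctan2(R[1,0],R[0,0]);turn=0 if yaw is None else -(yaw-a)
    return d.round(1),round(turn,3)
def where():
    s=manip.get_state();p=s["position"];c,sn=np.cos(P0[2]),np.sin(P0[2]);dx,dy=p[0]-P0[0],p[1]-P0[1]
    print("t",round(s["clock"],2),"world",p.round(4),"box",np.round([c*dx+sn*dy,-sn*dx+c*dy,p[2]],4),"F",s["contact_force"].round(1),"w",round(s["width"],4),"q",s["qpos"].round(2))
E
python3 -c "
from h import *
where();print(to([.23,0,.262],yaw=1.49), to([.195,0,.262]))"
```

```text
t 1.5 world [0.183  0.5452 0.2313] box [0.4337 0.3702 0.2313] F [0.6 0.5 0.2] w 0.0857 q [ 1.13  0.28  1.5   0.    1.36 -0.12]
(array([-108.6,  408.4,  -30.7]), np.float64(-0.243)) (array([-142.6,  416.8,  -30.7]), 0)
```

Emit:
drive_tool(steps=[[0, 0, -30, -0.1, -1], [-13, 48, -30, -0.2, -1], [-26, 96, -30, -0.24, -1], [-39, 144, -30, -0.24, -1], [-52, 192, -30, -0.24, -1]], squeeze=20)

```text
clock: 2.0
position: [0.3496, 0.4337, 0.2616]
ee_rot: [-0.0, 0.736, 0.677, 0.0]
contact_force: [-0.1, 1.0, -0.7]
width: 0.0121
```

```bash
python3 -c "
from h import *
where();print(to([.23,0,.262],yaw=1.49), to([.195,0,.262]))"
```

```text
t 2.0 world [0.3496 0.4337 0.2616] box [0.3361 0.1951 0.2616] F [-0.1  1.  -0.7] w 0.0121 q [ 0.77  0.23  1.49  0.    1.42 -0.72]
(array([-105.7,  195.3,   -0.4]), np.float64(-0.002)) (array([-140.7,  195.4,   -0.4]), 0)
```

Emit:
drive_tool(steps=[[-21, 39, 0, 0, -1], [-42, 78, 0, 0, -1], [-63, 117, 0, 0, -1], [-84, 156, 0, 0, -1], [-106, 195, 0, 0, -1]])

```text
clock: 2.5
position: [0.5366, 0.3108, 0.2617]
ee_rot: [-0.0, 0.736, 0.677, 0.001]
contact_force: [0.7, 0.2, 0.3]
width: 0.0
```

```bash
python3 ov.py e .517 .083 1.49 1.80 .42;python3 -c "
from h import *
where()
im=manip.get_image('scene');cv2.imwrite('pics/e1.png',im)"
```

```text
t 2.6 world [0.5401 0.3083 0.2608] box [ 0.2264 -0.0048  0.2608] F [-1.   1.2 -1.1] w 0.0 q [ 0.41  0.33  1.35 -0.    1.46 -1.07]
```

View pics/et.png

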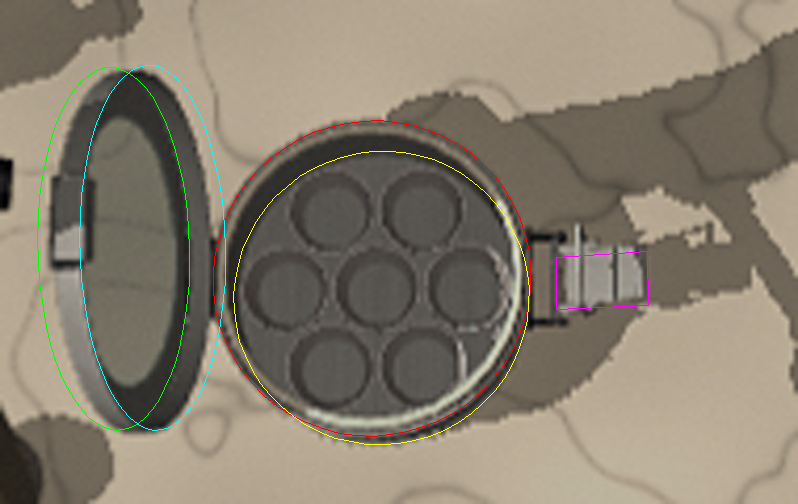

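View pics/e1.png

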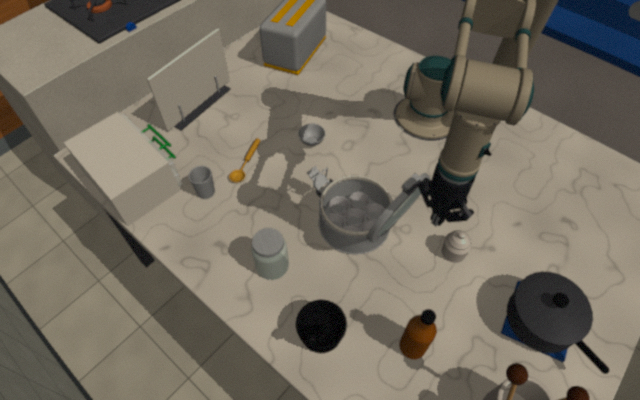

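Emit:
drive_tool(steps=[[-15, -5, 0, 0, -1], [-30, -5, 0, 0, -1], [-42, -5, 0, 0, -1], [-54, -5, 0, 0, -1], [-66, -5, 0, 0, -1]])

```text
clock: 3.15
position: [0.5265, 0.2446, 0.2623]
ee_rot: [0.0, 0.737, 0.676, 0.002]
contact_force: [-0.4, 2.1, 3.4]
width: 0.0002
```

Emit:
drive_tool(steps=[[-10, 0, 0, 0, -1], [-20, 0, 0, 0, -1], [-30, 0, 0, 0, -1], [-40, 0, 0, 0, -1], [-50, 0, 0, 0, -1]])

```text
clock: 3.65
position: [0.5219, 0.1939, 0.2617]
ee_rot: [0.0, 0.737, 0.676, 0.001]
contact_force: [-0.3, 0.1, 0.5]
width: 0.0003
```

```bash
python3 -c "
from h import *
where()
im=manip.get_image('scene');cv2.imwrite('pics/f1.png',cv2.resize(im[120:270,280:480],None,fx=4,fy=4))"
```

```text
t 3.65 world [0.5219 0.1939 0.2617] box [0.1109 0.0041 0.2617] F [-0.3  0.1  0.5] w 0.0003 q [ 0.23  0.23  1.49  0.    1.42 -1.25]
```

View pics/f1.png

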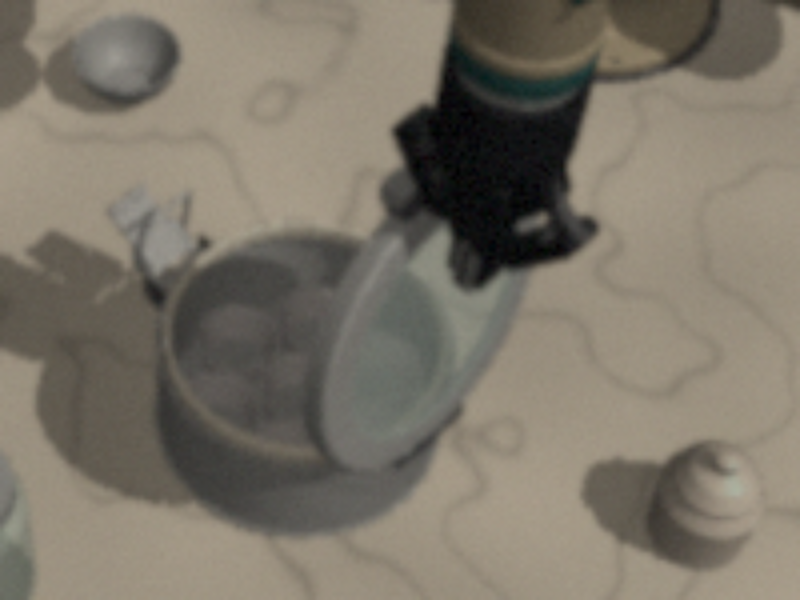

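Emit:
drive_tool(steps=[[-16, 4, 0, 0, -1], [-33, 4, -2, 0, -1], [-50, 4, 2, 0, -1], [-66, 4, 7, 0, -1], [-82, 4, 14, 0, -1]])

```text
clock: 4.2
position: [0.5181, 0.1092, 0.2471]
ee_rot: [0.0, 0.737, 0.676, -0.0]
contact_force: [0.1, 0.6, -0.5]
width: -0.0
```

```bash
python3 -c "
from h import *
where()
im=manip.get_image('scene');cv2.imwrite('pics/f2.png',cv2.resize(im[120:270,280:480],None,fx=4,fy=4))"
```

```text
t 4.2 world [0.5181 0.1092 0.2471] box [0.0262 0.001  0.2471] F [ 0.1  0.6 -0.5] w -0.0 q [ 0.08  0.2   1.57 -0.    1.37 -1.41]
```

View pics/f2.png

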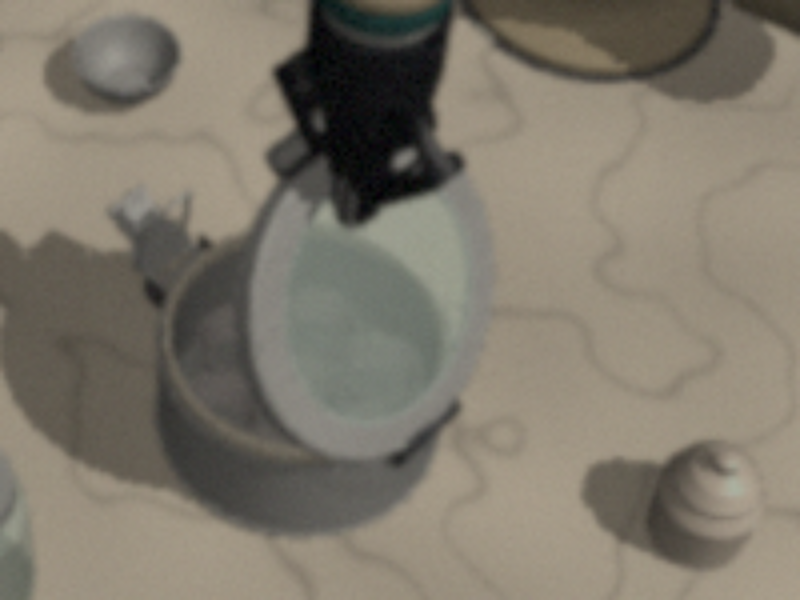

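Emit:
drive_tool(steps=[[-12, 0, 9, 0, -1], [-26, 0, 19, 0, -1], [-39, 0, 31, 0, -1], [-50, 0, 44, 0, -1], [-60, 0, 58, 0, -1]])

```text
clock: 4.75
position: [0.5111, 0.0453, 0.1867]
ee_rot: [0.001, 0.738, 0.675, -0.003]
contact_force: [0.0, 0.4, 0.2]
width: 0.0
```

```bash
python3 -c "
from h import *
where()
im=manip.get_image('scene');cv2.imwrite('pics/f3.png',cv2.resize(im[120:270,280:480],None,fx=4,fy=4))"
```

```text
t 4.75 world [0.5111 0.0453 0.1867] box [-0.038   0.0028  0.1867] F [0.  0.4 0.2] w 0.0 q [-0.04  0.22  1.7  -0.    1.23 -1.52]
```

View pics/f3.png

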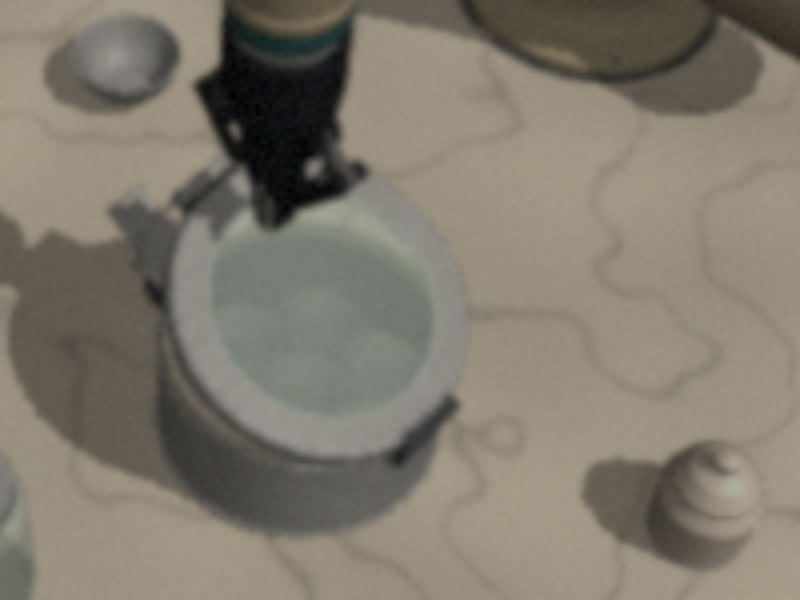

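Emit:
drive_tool(steps=[[-14, 3, 11, 0, -1], [-22, 3, 26, 0, -1], [-32, 3, 42, 0, -1], [-39, 3, 54, 0, -1], [-40, 3, 62, 0, -1]])

```text
clock: 5.3
position: [0.5076, 0.0029, 0.1215]
ee_rot: [-0.001, 0.738, 0.674, -0.006]
contact_force: [-1.6, -0.7, -0.3]
width: -0.0002
```

```bash
python3 -c "
from h import *
where()
im=manip.get_image('scene');cv2.imwrite('pics/f4.png',cv2.resize(im[120:270,280:480],None,fx=4,fy=4))"
```

```text
t 5.3 world [0.5076 0.0029 0.1215] box [-0.0806  0.0029  0.1215] F [-1.6 -0.7 -0.3] w -0.0002 q [-0.13  0.27  1.81 -0.01  1.07 -1.6 ]
```

View pics/f4.png

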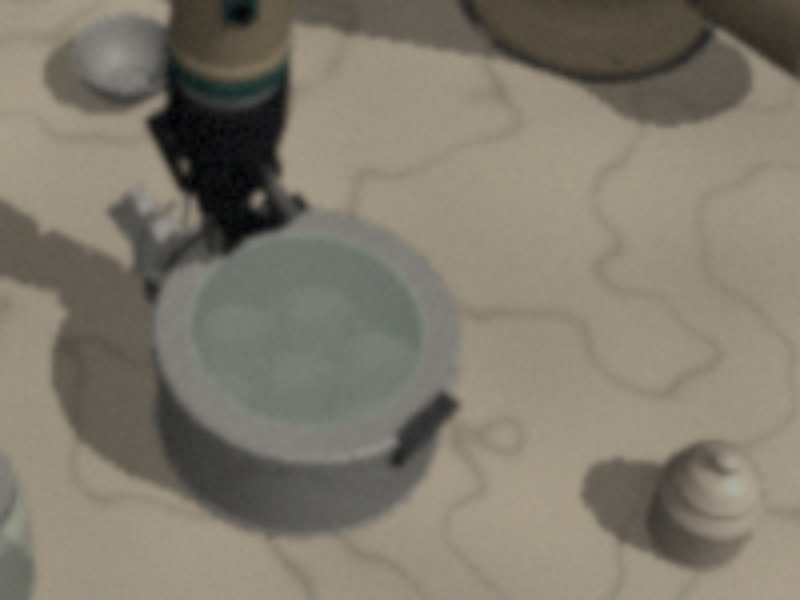

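Nearly shut. Press down gently to rest on the seal, then read the force.

Emit:
drive_tool(steps=[[0, 0, 2, 0, -1], [0, 0, 4, 0, -1], [0, 0, 6, 0, -1], [0, 0, 8, 0, -1], [0, 0, 9, 0, -1]])

```text
clock: 5.85
position: [0.5073, 0.0034, 0.1121]
ee_rot: [-0.002, 0.738, 0.675, -0.006]
contact_force: [-1.3, -0.5, 6.0]
width: -0.0003
```

Emit:
drive_tool(steps=[[0, 0, 1, 0, -1], [0, 0, 1.5, 0, -1], [0, 0, 1.5, 0, -1]])

```text
clock: 6.15
position: [0.5073, 0.0034, 0.1118]
ee_rot: [-0.001, 0.738, 0.675, -0.006]
contact_force: [-2.5, 0.7, 7.1]
width: -0.0001
```

Emit:
drive_tool(steps=[[0, 0, -20, 0, -1], [0, 0, -50, 0, -0.5], [-20, 3, -85, 0, 1], [-65, 4, -95, 0, 1], [-100, 5, -95, 0, 1]])

```text
clock: 6.65
position: [0.5059, -0.0978, 0.2101]
ee_rot: [0.002, 0.738, 0.675, -0.004]
contact_force: [0.0, -0.0, -0.0]
width: 0.0581
```

```bash
python3 ov.py g .517 .083 1.505 .024 .42; python3 -c "
from h import *
where();print(to([-.208,-.002,.12],yaw=1.49))"
```

```text
t 6.75 world [ 0.5048 -0.0999  0.2082] box [-0.1833 -0.0026  0.2082] F [-0.2  2.1  0.2] w 0.0725 q [-0.32  0.2   1.66 -0.01  1.28 -1.8 ]
(array([-23.9,   0.4,  88.4]), np.float64(-0.013))
```

View pics/gs.png

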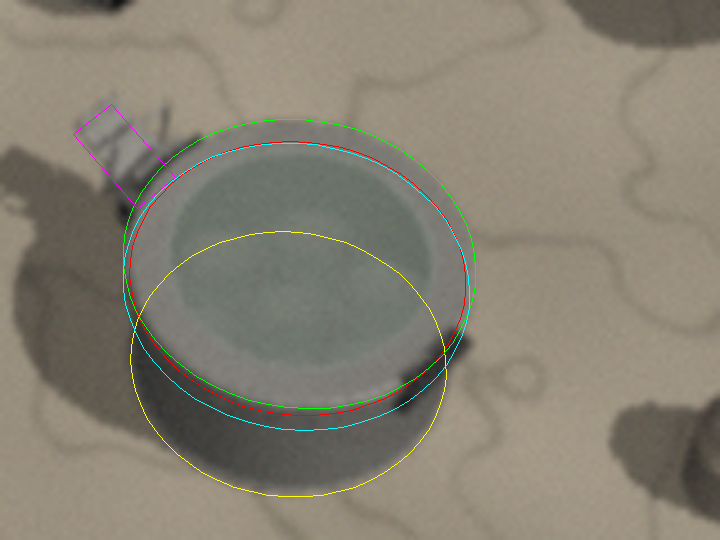

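View pics/gt.png

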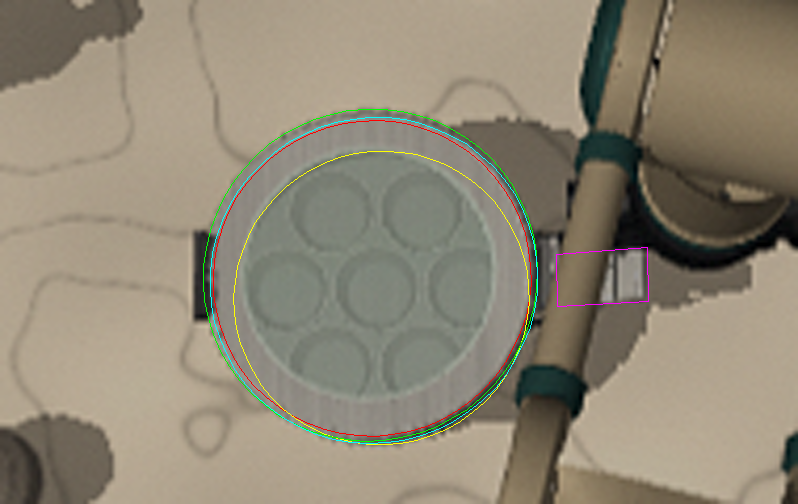

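Emit:
drive_tool(steps=[[-24, 0, 20, -0.01, 1], [-24, 0, 50, -0.01, 1], [-24, 0, 80, -0.01, 1], [-24, 0, 100, -0.01, 1], [-24, 0, 105, -0.01, 1]])

```text
clock: 7.25
position: [0.4997, -0.1234, 0.1009]
ee_rot: [-0.002, 0.736, 0.677, -0.007]
contact_force: [-0.6, -0.5, 0.8]
width: 0.0853
```

```bash
python3 -c "
from h import *
where()
im=manip.get_image('scene');cv2.imwrite('pics/k1.png',cv2.resize(im[120:240,250:410],None,fx=5,fy=5,interpolation=cv2.INTER_CUBIC))"
```

```text
t 7.25 world [ 0.4997 -0.1234  0.1009] box [-0.2071  0.0006  0.1009] F [-0.6 -0.5  0.8] w 0.0853 q [-0.37  0.3   1.82 -0.01  1.03 -1.85]
```

View pics/k1.png

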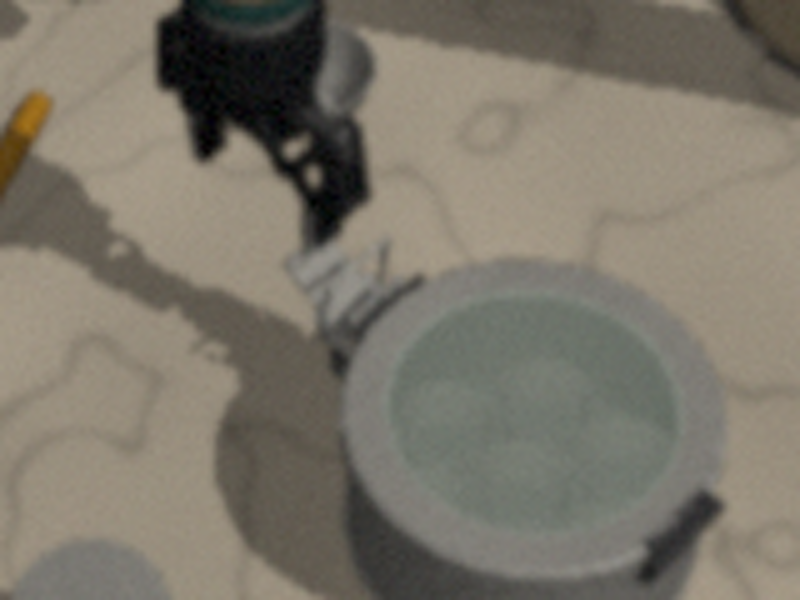

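Emit:
drive_tool(steps=[[0, 2, 6, 0, 1], [0, 2, 13, 0, 1], [0, 2, 20, 0, 1], [0, 2, 26, 0, 1], [0, 2, 32, 0, 1]])

```text
clock: 7.8
position: [0.5021, -0.1241, 0.0693]
ee_rot: [-0.001, 0.736, 0.677, -0.007]
contact_force: [0.6, -0.2, 1.5]
width: 0.0854
```

```bash
python3 -c "
from h import *
where()
im=manip.get_image('scene');cv2.imwrite('pics/k2.png',cv2.resize(im[140:220,270:390],None,fx=6.5,fy=6.5,interpolation=cv2.INTER_CUBIC))"
```

```text
t 7.8 world [ 0.5021 -0.1241  0.0693] box [-0.2076 -0.0019  0.0693] F [ 0.6 -0.2  1.5] w 0.0854 q [-0.37  0.34  1.86 -0.01  0.95 -1.85]
```

View pics/k2.png

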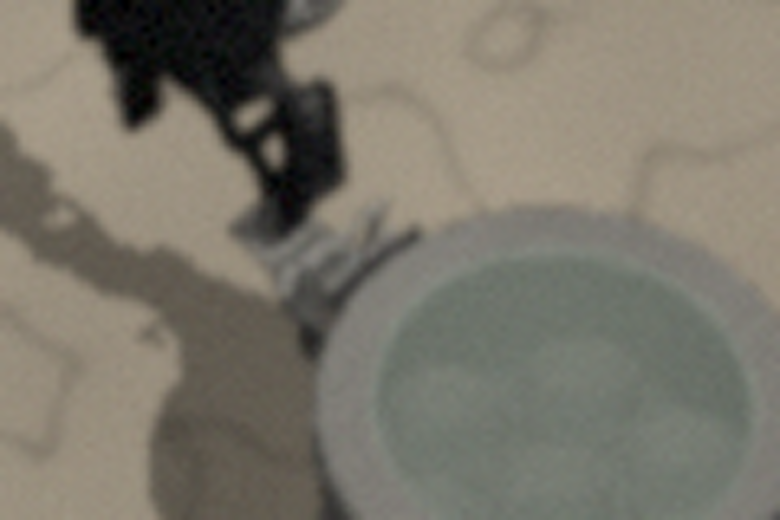

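Emit:
drive_tool(steps=[[-1, 0, 7, 0, 1], [-2, 0, 14, 0, 1], [-2, 0, 20, 0, 1], [-1, 0, 26, 0, 1], [0, 0, 31, 0, 1]])

```text
clock: 8.35
position: [0.5014, -0.1237, 0.0376]
ee_rot: [-0.002, 0.736, 0.677, -0.006]
contact_force: [-0.5, 3.0, 10.1]
width: 0.085
```

```bash
python3 -c "
from h import *
where()
im=manip.get_image('scene');cv2.imwrite('pics/k3.png',cv2.resize(im[140:220,270:390],None,fx=6.5,fy=6.5,interpolation=cv2.INTER_CUBIC))"
```

```text
t 8.35 world [ 0.5014 -0.1237  0.0376] box [-0.2073 -0.0012  0.0376] F [-0.5  3.  10.1] w 0.085 q [-0.37  0.38  1.9  -0.01  0.87 -1.85]
```

View pics/k3.png

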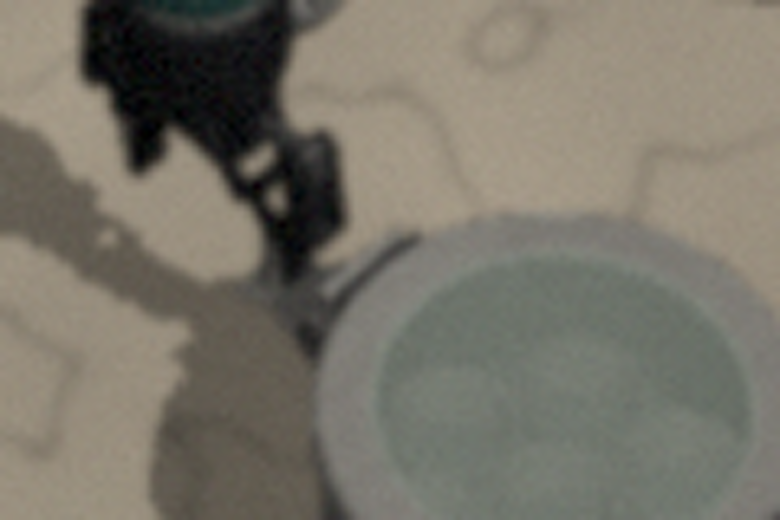

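Emit:
drive_tool(steps=[[3, 0, 7, 0, 1], [6, 0, 11, 0, 1], [10, 0, 16, 0, 1], [14, 0, 20, 0, 1], [18, 0, 22, 0, 1]])

```text
clock: 8.9
position: [0.5033, -0.1084, 0.0151]
ee_rot: [0.0, 0.735, 0.678, -0.008]
contact_force: [-2.2, -21.0, 4.2]
width: 0.0856
```

```bash
python3 -c "
from h import *
where()
im=manip.get_image('scene');cv2.imwrite('pics/k4.png',cv2.resize(im[140:220,270:390],None,fx=6.5,fy=6.5,interpolation=cv2.INTER_CUBIC))"
```

```text
t 8.9 world [ 0.5033 -0.1084  0.0151] box [-0.1919 -0.0018  0.0151] F [ -2.2 -21.    4.2] w 0.0856 q [-0.34  0.41  1.92 -0.02  0.81 -1.81]
```

View pics/k4.png

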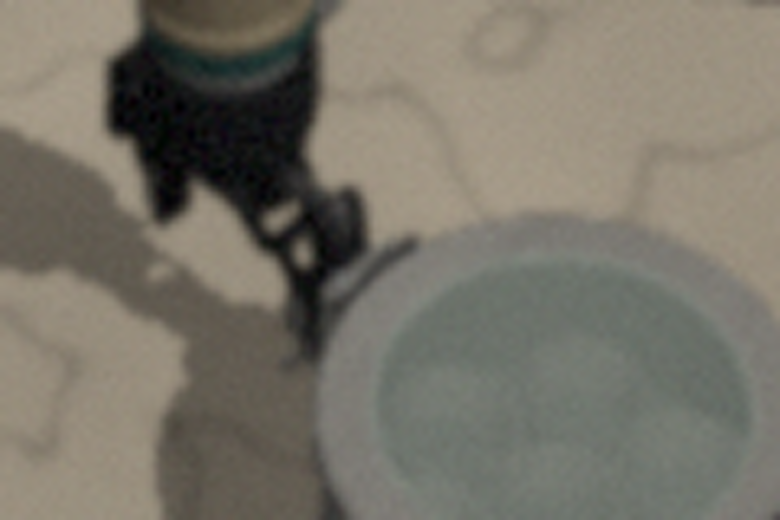

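Emit:
drive_tool(steps=[[-8, 0, 0, 0, 1], [-20, 0, 0, 0, 1], [-40, 0, 0, 0, 1]])

```text
clock: 9.25
position: [0.4995, -0.1482, 0.0149]
ee_rot: [-0.001, 0.735, 0.678, -0.008]
contact_force: [1.1, 0.0, 0.4]
width: 0.0857
```

```bash
python3 ov.py l .517 .083 1.505 .001 -1.57; python3 -c "
from h import *
where()
im=manip.get_image('scene');cv2.imwrite('pics/k5.png',cv2.resize(im[140:220,270:390],None,fx=6.5,fy=6.5,interpolation=cv2.INTER_CUBIC))"
```

```text
t 9.35 world [ 0.5003 -0.1504  0.0151] box [-0.234  -0.0022  0.0151] F [ 0.3  1.  -0.8] w 0.0851 q [-0.41  0.42  1.91 -0.02  0.82 -1.89]
```

View pics/k5.png

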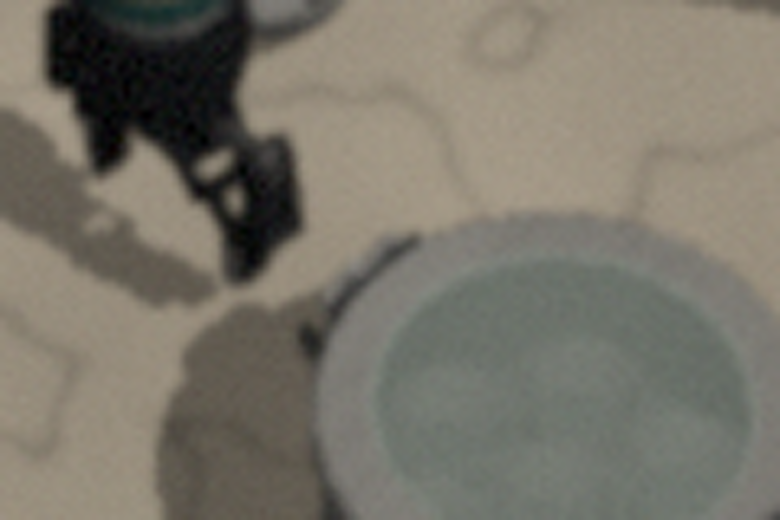

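View pics/ls.png

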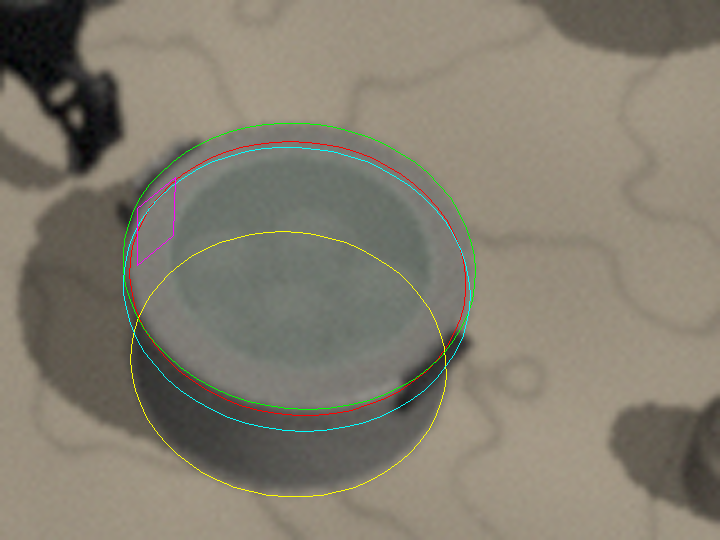

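View pics/lt.png

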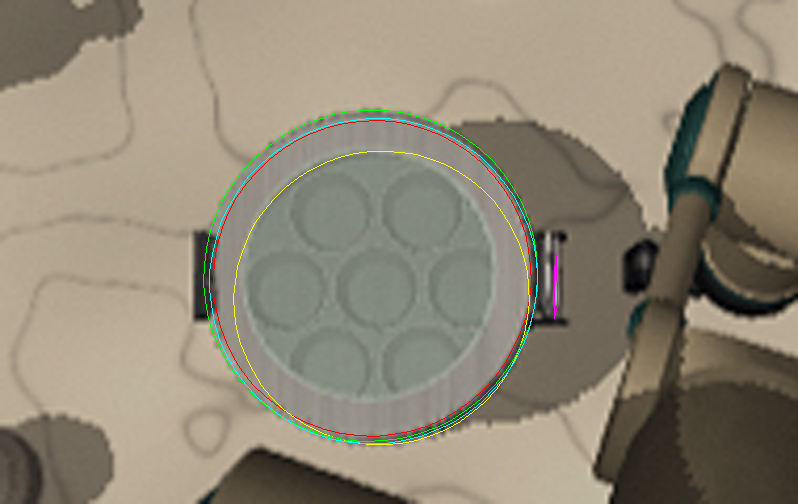

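Emit:
drive_tool(steps=[[-15, 0, -40, 0, 1], [-20, 0, -80, 0, 1], [-20, 0, -120, 0, 1], [-20, 20, -150, 0, 1], [-20, -40, -170, 0, 1]])

```text
clock: 9.9
position: [0.4818, -0.1679, 0.1844]
ee_rot: [0.006, 0.735, 0.678, -0.005]
contact_force: [-1.4, 0.1, 0.4]
width: 0.0854
```

```bash
python3 -c "
from h import *
where()
a=manip.get_image('scene');cv2.imwrite('pics/endscene.png',a)
b=manip.get_image('top');cv2.imwrite('pics/endtop.png',b)
A=cv2.resize(a[160:220,295:355],(400,400),interpolation=cv2.INTER_CUBIC)
Bm=cv2.resize(b[205:255,310:360],(400,400),interpolation=cv2.INTER_CUBIC)
cv2.imwrite('pics/end2.png',np.hstack([A,Bm]))
# before/after pose of lid glass in scene: compare crops
g=cv2.imread('pics/f4.png');
k1=cv2.resize(cv2.imread('pics/k1.png'),(160,120),interpolation=cv2.INTER_AREA)
n=a[120:240,250:410]
def sub(im,x0,y0,w,h):
    return cv2.cvtColor(im,cv2.COLOR_BGR2GRAY)[y0:y0+h,x0:x0+w].astype(np.float32)
for nm,(x,y,w,h) in dict(front=(74,55,40,40),back=(105,60,40,55),base=(66,95,30,24)).items():
    p,q=sub(k1,x,y,w,h),sub(n,x,y,w,h)
    print(nm,cv2.phaseCorrelate(p-p.mean(),q-q.mean(),cv2.createHanningWindow((w,h),cv2.CV_32F)))
for z in(.008,): print(proj('scene',B((.517,.083,1.505),[lidpt(.21,0,.008,.024),lidpt(.21,0,.008,.001)])))
for nm in('glass_jar','spoon','tumbler','katori','salt_pot','oil_bottle'):
    m=manip.masks_of('scene',nm); print(nm,m[0]['location'] if m else None)
"
```

```text
t 9.9 world [ 0.4818 -0.1679  0.1844] box [-0.2529  0.0149  0.1844] F [-1.4  0.1  0.4] w 0.0854 q [-0.46  0.21  1.72 -0.01  1.21 -1.95]
front ((-0.09306435061153806, 0.5880264590457465), 0.927972542643547)
back ((-0.08403139450657804, 0.0685651074705973), 1.0616888852914175)
base ((0.08806673806728504, 0.1420172117210754), 0.9568221939934625)
[[327.70640795 179.44684733]
 [327.6238812  180.49608834]]
glass_jar [357.3, 212.2]
spoon [243.9, 169.1]
tumbler [201.1, 180.9]
katori [312.8, 135.8]
salt_pot [457.7, 244.6]
oil_bottle [416.9, 334.7]
```

View pics/end2.png

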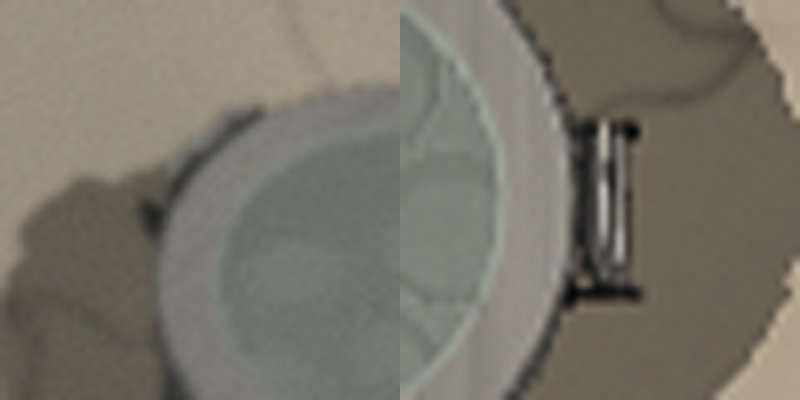

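View pics/endscene.png

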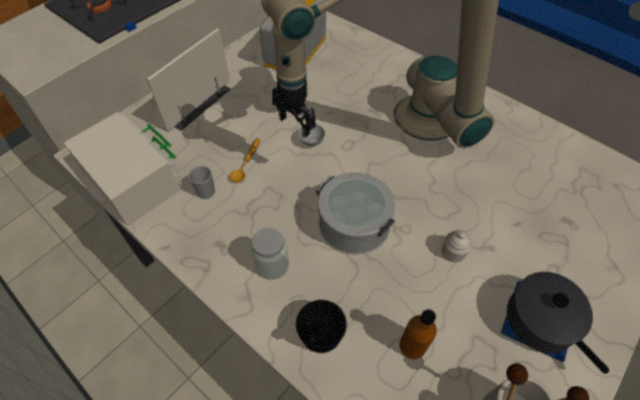

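```bash
python3 -c "
from rig import manip
print(manip.sign_off())"
```

```text
the job is handed in; nothing more can be done
None
```

I shut the lid from behind with closed fingers and pressed it lightly onto its seal (about 7 N). I then swung the clasp lever down with one finger of the open gripper until it snapped past its centre, backed off and handed the job in at about 10 s of the 48 s allowed.

**Clasp and lid:** After I backed off, the lever stayed hanging down, with the loop bar over the catch. The scene picture showed the lid's front about 0.6 px lower than before clamping and its back still. Fully drawn down would be roughly 0.75 px over that patch, so this agrees with a tight clamp. The lid joint itself gave me no reading.

**Box and bystanders:** The base of the box shifted by about 0.14 px at most (well under 1 mm). Five of the six bystanders were found within about 4 px of where they started. For the glass jar the network pointed at the box instead, but the picture shows the jar standing at its place.

**Force:** Peak readings were about 10 N while turning the lever and briefly about 21 N sideways at the very end, as the finger met the lever already home. I backed off at once, and both are well under the limits.

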